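# Make up a probe kit at the feed hopper and clip rail

## Task

Make up the overhaul kit: draw the hopper's slide gate right out to its end stop so that all the green spacers run down into its catch tray, then push the gate fully shut again. Press every blue-gripped probe rod that lies on the bench broadside into a free station of the clip rail, roughly centred across both clips, until it snaps fully home, before or after the spacers as you like. Leave the clock and the brass fixture where they are.

Things in the scene. Friction and masses are not known exactly. Their poses are not given: they have to be found in the camera images.
- rail: Clip rail fixed to the bench: aluminium base plate 104 (x) by 320 (y) by 8 mm, two dark bars along y, six stations 52 mm apart along y. Origin under its middle, z up. A rod lies along the rail's x across a station's two brass clips, at x = -38 and +38 mm, 16 mm wide; between them, under the rod's grip, it is open down to the base plate.
- hopper: Grey steel feed hopper fixed to the bench. Origin on the bench under the centre of its shaft, z up. Shaft 84 (x) by 60 (y) mm, open top, up to 215 mm high with flared sheets; a gate closes its bottom, 115 mm up. The gate draws out to the hopper's -x (towards the robot) between guides (tops 121 mm up), up to a red end-stop bar. Below it a ramp leads to the open catch tray on the +y side.
- tray (a point): Centre of the white floor of the hopper's catch tray, 6 mm above the bench, 114 mm from the hopper's origin along its +y. The tray is 76 (x) by 96 (y) mm inside, its walls 50 mm high.
- gate (a joint): Travel of the slide gate in m: 0 fully shut, 0.085 drawn fully out against its end stop. It moves along the hopper's -x as it grows, rubs with about 3 N, and stays where it is left.
- gate_handle (a point): Grip point of the gate's red handle, an upright bar 14 mm thick (hopper x), 44 mm wide (hopper y), standing on the gate plate from 118 to 155 mm above the bench; the point is 140 mm above the bench, on its mid-line. When the gate is shut it is 88 mm in front of the shaft (130 mm from the hopper's axis along -x).
- clip0 (a point): Rail station 0: the middle of a rod's axis when snapped home in this station's two clips, 35 mm above the bench; axes as the rail's. Each clip has two sprung round jaws, 6 mm thick, centres 40 mm up, 8 mm apart in the clear; they part as the rod is pressed straight down broadside with about 10 N (up to 15 N) and close over it. A rod merely lying on the jaws has its axis 46 mm up.
- clip1 (a point): Rail station 1: the middle of a rod's axis when snapped home in this station's two clips, 35 mm above the bench; axes as the rail's. Each clip has two sprung round jaws, 6 mm thick, centres 40 mm up, 8 mm apart in the clear; they part as the rod is pressed straight down broadside with about 10 N (up to 15 N) and close over it. A rod merely lying on the jaws has its axis 46 mm up.
- clip2 (a point): Rail station 2: the middle of a rod's axis when snapped home in this station's two clips, 35 mm above the bench; axes as the rail's. Each clip has two sprung round jaws, 6 mm thick, centres 40 mm up, 8 mm apart in the clear; they part as the rod is pressed straight down broadside with about 10 N (up to 15 N) and close over it. A rod merely lying on the jaws has its axis 46 mm up.
- clip3 (a point): Rail station 3: the middle of a rod's axis when snapped home in this station's two clips, 35 mm above the bench; axes as the rail's. Each clip has two sprung round jaws, 6 mm thick, centres 40 mm up, 8 mm apart in the clear; they part as the rod is pressed straight down broadside with about 10 N (up to 15 N) and close over it. A rod merely lying on the jaws has its axis 46 mm up.
- clip4 (a point): Rail station 4: the middle of a rod's axis when snapped home in this station's two clips, 35 mm above the bench; axes as the rail's. Each clip has two sprung round jaws, 6 mm thick, centres 40 mm up, 8 mm apart in the clear; they part as the rod is pressed straight down broadside with about 10 N (up to 15 N) and close over it. A rod merely lying on the jaws has its axis 46 mm up.
- clip5 (a point): Rail station 5: the middle of a rod's axis when snapped home in this station's two clips, 35 mm above the bench; axes as the rail's. Each clip has two sprung round jaws, 6 mm thick, centres 40 mm up, 8 mm apart in the clear; they part as the rod is pressed straight down broadside with about 10 N (up to 15 N) and close over it. A rod merely lying on the jaws has its axis 46 mm up.
- rod0: Probe rod, about 60 g: steel rod 12 mm in diameter, 110 mm long, along its own x, with a blue square grip 30 mm long and 18 by 18 mm at its middle. Origin at its middle, on its axis (9 mm above the bench when it lies there); either end may face either way. May be absent.
- rod1: Probe rod, about 60 g: steel rod 12 mm in diameter, 110 mm long, along its own x, with a blue square grip 30 mm long and 18 by 18 mm at its middle. Origin at its middle, on its axis (9 mm above the bench when it lies there); either end may face either way. May be absent.
- rod2: Probe rod, about 60 g: steel rod 12 mm in diameter, 110 mm long, along its own x, with a blue square grip 30 mm long and 18 by 18 mm at its middle. Origin at its middle, on its axis (9 mm above the bench when it lies there); either end may face either way. May be absent.
- rod3: Probe rod, about 60 g: steel rod 12 mm in diameter, 110 mm long, along its own x, with a blue square grip 30 mm long and 18 by 18 mm at its middle. Origin at its middle, on its axis (9 mm above the bench when it lies there); either end may face either way. May be absent.
- rod4: Probe rod, about 60 g: steel rod 12 mm in diameter, 110 mm long, along its own x, with a blue square grip 30 mm long and 18 by 18 mm at its middle. Origin at its middle, on its axis (9 mm above the bench when it lies there); either end may face either way. May be absent.
- rod5: Probe rod, about 60 g: steel rod 12 mm in diameter, 110 mm long, along its own x, with a blue square grip 30 mm long and 18 by 18 mm at its middle. Origin at its middle, on its axis (9 mm above the bench when it lies there); either end may face either way. May be absent.
- spacer0: Green anodized spacer, 20 mm in diameter, 16 mm long, 15 g; origin at the centre of one end face. Starts inside the hopper on the gate. May be absent.
- spacer1: Green anodized spacer, 20 mm in diameter, 16 mm long, 15 g; origin at the centre of one end face. Starts inside the hopper on the gate. May be absent.
- spacer2: Green anodized spacer, 20 mm in diameter, 16 mm long, 15 g; origin at the centre of one end face. Starts inside the hopper on the gate. May be absent.
- spacer3: Green anodized spacer, 20 mm in diameter, 16 mm long, 15 g; origin at the centre of one end face. Starts inside the hopper on the gate. May be absent.
- spacer4: Green anodized spacer, 20 mm in diameter, 16 mm long, 15 g; origin at the centre of one end face. Starts inside the hopper on the gate. May be absent.
- clock: Cream-faced clock lying on its back, 84 mm in diameter, 50 mm high, origin under its centre; a chrome bezel ring hangs 170 mm above the bench over it from a fixed steel hook stand, 250 mm high, whose post stands about 100 mm behind it (+x). Not part of the job.
- pin_fixture: Brass fixture block 70 by 60 by 18 mm with four pins, 40 mm high in all, origin under its centre. Not part of the job.
Things that resemble listed ones, but are neither listed nor needed, are in the scene too. Leave any brown or red look-alike of the rod5 alone.

How it is judged (in metres and radians):
On the way, in this order (a step that is already met when the one before it is completed fails the run):
1. the gate is drawn out to its end stop and every spacer is in the catch tray (value of joint gate above 0.081 m and y of spacer0 in the frame of hopper between 0.04 and 0.17 m and x of spacer0 in the frame of hopper between -0.04 and 0.04 m and height (world z) of each of spacer0, spacer1, spacer2, spacer3, spacer4 below 0.05 m and y of spacer1 in the frame of hopper between 0.04 and 0.17 m and x of spacer1 in the frame of hopper between -0.04 and 0.04 m and y of spacer2 in the frame of hopper between 0.04 and 0.17 m and x of spacer2 in the frame of hopper between -0.04 and 0.04 m and y of spacer3 in the frame of hopper between 0.04 and 0.17 m and x of spacer3 in the frame of hopper between -0.04 and 0.04 m and y of spacer4 in the frame of hopper between 0.04 and 0.17 m and x of spacer4 in the frame of hopper between -0.04 and 0.04 m), for 0.2 s.
2. the gate is pushed fully shut again (value of joint gate below 0.005 m), for 0.2 s.
At the end, for the whole second after the job is handed in: Every spacer lies in the catch tray, the gate is shut to within 6 mm, and every rod present is snapped down in a station of the rail (axis within 3.5 mm of seated height, within 12 mm of centre along the rail's x, within 4.5 degrees of the rail's x), at rest (y of spacer0 in the frame of hopper between 0.04 and 0.17 m and x of spacer0 in the frame of hopper between -0.04 and 0.04 m and height (world z) of each of spacer0, spacer1, spacer2, spacer3, spacer4 below 0.05 m and y of spacer1 in the frame of hopper between 0.04 and 0.17 m and x of spacer1 in the frame of hopper between -0.04 and 0.04 m and y of spacer2 in the frame of hopper between 0.04 and 0.17 m and x of spacer2 in the frame of hopper between -0.04 and 0.04 m and y of spacer3 in the frame of hopper between 0.04 and 0.17 m and x of spacer3 in the frame of hopper between -0.04 and 0.04 m and y of spacer4 in the frame of hopper between 0.04 and 0.17 m and x of spacer4 in the frame of hopper between -0.04 and 0.04 m and z of rod0 in the frame of rail between 0.0315 and 0.0385 m and x of rod0 in the frame of rail between -0.012 and 0.012 m and y of rod0 in the frame of rail between -0.14 and 0.14 m and angle between the x axis of each of rod0, rod1, rod2, rod3, rod4, rod5 and the x axis of rail, either way round below 0.08 rad and linear speed of each of rod0, rod1, rod2, rod3, rod4, rod5 below 0.02 m/s and z of rod1 in the frame of rail between 0.0315 and 0.0385 m and x of rod1 in the frame of rail between -0.012 and 0.012 m and y of rod1 in the frame of rail between -0.14 and 0.14 m and z of rod2 in the frame of rail between 0.0315 and 0.0385 m and x of rod2 in the frame of rail between -0.012 and 0.012 m and y of rod2 in the frame of rail between -0.14 and 0.14 m and z of rod3 in the frame of rail between 0.0315 and 0.0385 m and x of rod3 in the frame of rail between -0.012 and 0.012 m and y of rod3 in the frame of rail between -0.14 and 0.14 m and z of rod4 in the frame of rail between 0.0315 and 0.0385 m and x of rod4 in the frame of rail between -0.012 and 0.012 m and y of rod4 in the frame of rail between -0.14 and 0.14 m and z of rod5 in the frame of rail between 0.0315 and 0.0385 m and x of rod5 in the frame of rail between -0.012 and 0.012 m and y of rod5 in the frame of rail between -0.14 and 0.14 m and value of joint gate below 0.006 m); the robot touches nothing.
It fails at once if the clock is shoved more than 25 mm (distance of clock from where it was at the start of the episode above 0.025 m).
It fails at once if the brass fixture is shoved more than 25 mm (distance of pin_fixture from where it was at the start of the episode above 0.025 m).
Of rod0, rod1, rod2, rod3, rod4, rod5 only 4 to 6 are there at a start; the rules pass over those that are not, and their reading is None.
Of spacer0, spacer1, spacer2, spacer3, spacer4 only 3 to 5 are there at a start; the rules pass over those that are not, and their reading is None.
At some moment in a run one of rod0, rod1, rod2, rod3, rod4, rod5 may be knocked a few centimetres aside while the robot is not near it.
Once in a run the grip may slacken for a moment while it holds something.
It also fails if it takes over 210 s, if anything falls off the work surface, if the arm or the gripper's body presses on something with over 40 N, if the wrist force passes 120 N, or if a joint passes its speed limit or range.

## Robot

A 7-joint arm with a two-finger parallel gripper is mounted at the origin on the work surface. World frame = base frame: x ahead of the robot, y to its left, z up, the work surface at z = 0. Lengths are in mm, angles in rad, forces in N, time in s.
With the tool pointing down it reaches from about 400 to 750 mm from the base axis. Payload 19.5 kg.
Tool frame: the origin (TCP) lies between the finger pads; the fingertips stand 14 mm ahead of it and the grasp point (between the pads) lies 5 mm behind it; z points along the fingers, y is the line along which they close (so a half turn about z gives the same grasp; the last joint's range is limited). The gripper opens to 85 mm and grips with 20 to 120 N. Pads are 22 mm wide; open, the fingers measure 114 mm over their backs; the gripper's body (76 mm by 85 mm) begins 54 mm behind the grasp point. The pads swing forward as they close: fully open they stand 13 mm farther back than shut.
Start: joints at [-1.262, 0.707, -0.028, 1.485, 0.022, 0.951, -0.075], TCP at [197.585, 539.96, 245.268] pointing down, gripper open.
Joint ranges: [-2.71, 2.71], [-0.32, 2.16], [-1.57, 1.52], [0, 2.45], [-1.46, 4.6], [0, 2.02], [-2.83, 2.83]. Speed limits (rad/s): [1.89, 1.89, 2.57, 2.57, 3.01, 3.01, 3.01].

## Interface

Orientations are given as a 3x3 rotation matrix whose columns are the frame's x, y, z axes.
In Python, from bench import observe, grab_frame, get_calibration, job_done gives the robot as it stands. The module is installed in compiled form; this text tells all that it offers.
- The arm moves only by the shell command python3 -m inch 'ROWS'. ROWS is JSON, a list of rows, each an object with "delta_rot": the turn, a rotation vector about the tool's x, y, z in rad, a list of three; "slide": the shift along the tool's x, y, z in cm, a list of three; "hand": the opening, from 0 (shut) to 1 (fully open). A call has exactly 10 rows; each row is the pose to reach, as a shift and turn from the pose commanded when the call began, along the tool's axes at that moment; what a row does not reach only later rows make up. A row lasts 1/8 s, in which the tool goes at most 62.5 mm and 10.7 degrees, less where a joint would pass 70% of its speed; a pose out of reach is approached as far as the arm can. A call with a gripper value outside its range is refused whole. The fingers move at their own pace and stop on an object; the grip force is fixed at half the most. Time passes only in rows, so rows that repeat a pose let the fingers close, or fill a call up. It gives the time, the measured TCP pose, the force, the opening and the grip force at its end, in the units of the state.
- observe(): the state, without advancing time (a new reading comes with each control period).
- grab_frame(name): name is "scene" or "top" or "wrist"; returns (picture, depth): 384x512x3 uint8, blue, green, red; 384x512 float32, mm along the optical axis (not along the pixel's ray), 0 where there is no reading.
- get_calibration(name): a dict with "mtx" (3x3 intrinsics, pixels), "dist_coeffs" ([k1, k2, p1, p2, k3] as OpenCV has them; the pictures are not rectified), "rvec" (rotation vector, rad) and "tvec" (3), from world to camera coordinates, as OpenCV has them; the wrist camera has in their place "mount" (4x4, takes a point from camera to tool coordinates, whose origin is the TCP and whose axes are the flange's). Camera axes: x right, y down, z forward; pixel columns grow to the right and rows downward; lengths in mm; the calibration is good to about 2 mm. A picture is of the moment at which its call begins: read the wrist's pose just before it. get_calibration takes no time and is no camera call.
- job_done(): hands the job in; it is judged then, once.
The state is a dict: "t": time; "joint_positions": joint angles; "dq": joint speeds; "joint_efforts": joint torques, N m; "tool_pos": TCP position; "ee_rot": TCP orientation; "contact_force": force on the tool from outside, world axes, zero at the start; "wrist_torque": the same for the moment, N m; "opening": finger opening in mm; "finger_force": force on a finger pad.
Only numpy, scipy, OpenCV 4.12 (cv2) and the standard library are available. Lean on these libraries where they do the work, as an engineer would, in place of code of your own. Each camera call takes 0.05 s, during which the arm holds its last target. There are 200 camera calls.

## Working session

There is one attempt and no reset: what is moved stays moved. The work goes in short steps, Python scripts to look and compute and a shell command to move; the robot and the scene stay as the last step left them, time stands still between calls to the robot, and variables do not carry over. Pictures are saved under pics/ and viewed, at most 14 in all, crops included, and the job is handed in when it is done.

```bash
mkdir -p pics
cat > h.py <<'E'
import numpy as np, cv2
from bench import observe, grab_frame, get_calibration, job_done
def cam(name, s=None):
    c=get_calibration(name); K=np.array(c["mtx"],float); d=np.array(c["dist_coeffs"],float)
    if name=="wrist":
        s=s or observe(); T=np.eye(4); T[:3,:3]=np.array(s["ee_rot"]); T[:3,3]=s["tool_pos"]
        M=T@np.array(c["mount"]); return K,d,M[:3,:3],M[:3,3]
    R=cv2.Rodrigues(np.array(c["rvec"],float))[0]; return K,d,R.T,-R.T@np.array(c["tvec"],float).ravel()
def onplane(C,uv,z):
    K,d,R,p=C; q=cv2.undistortPoints(np.array(uv,float).reshape(-1,1,2),K,d).reshape(-1,2)
    r=np.c_[q,np.ones(len(q))]@R.T; return p+r*((z-p[2])/r[:,2])[:,None]
def cloud(C,D):
    K,d,R,p=C; h,w=D.shape; g=np.stack(np.meshgrid(np.arange(w),np.arange(h)),-1).astype(float)
    q=cv2.undistortPoints(g.reshape(-1,1,2),K,d).reshape(-1,2)
    return ((np.c_[q,np.ones(len(q))]*D.reshape(-1,1))@R.T+p).reshape(h,w,3)
E
python3 - <<'E'
from h import *
np.set_printoptions(precision=3,suppress=True)
s=observe(); print(s["t"],np.array(s["ee_rot"]),s["opening"])
for n in("top","scene"):
    im,D=grab_frame(n); C=cam(n); print(n,C[3],C[2][:,2]); cv2.imwrite(f"pics/{n}0.png",im); np.save(f"{n}0.npy",D); print((D==0).mean())
print(get_calibration("wrist")["mount"])
E
```

```text
0.0 [[-0.939  0.344 -0.   ]
 [ 0.344  0.939 -0.001]
 [-0.    -0.001 -1.   ]] 85.09779708165635
top [ 288.048  -69.279 1443.235] [ 0.162 -0.003 -0.987]
0.003916422526041667
scene [1000.042 -669.773  913.078] [-0.426  0.535 -0.73 ]
0.0037078857421875
[[  -0.      -0.965   -0.264   67.441]
 [   1.      -0.      -0.001    0.485]
 [   0.001   -0.264    0.965 -127.908]
 [   0.       0.       0.       1.   ]]
```

View pics/top0.png

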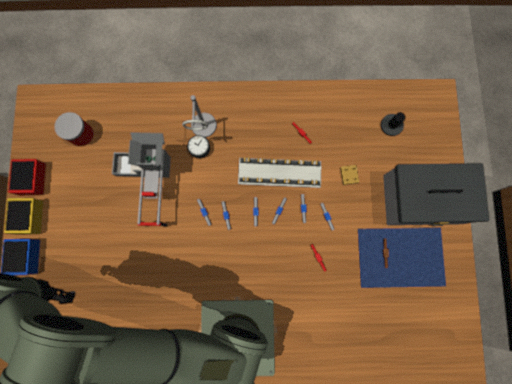

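View pics/scene0.png

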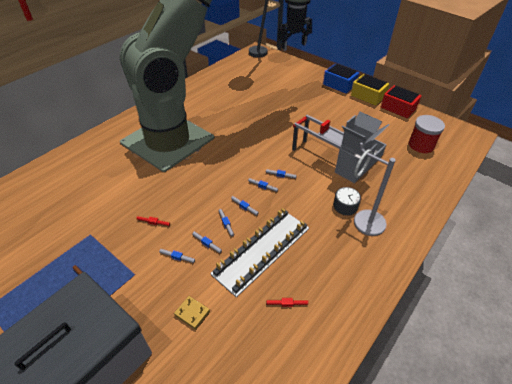

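The top picture (up = +x, left = +y) shows six blue rods in a row at about (204,212), (226,214), (256,211), (280,210), (303,208) and (327,216). The rail is at (280,173) and empty. The hopper is at (148,155), with its tray to the left, a red handle at about (150,194) and the end stop at (150,224). The clock is at (198,146) and the brass block at (350,175). The scene view agrees.

```bash
cat >> h.py <<'E'
def rods(im,C,z=18,minA=12):
    hsv=cv2.cvtColor(im,cv2.COLOR_BGR2HSV); m=cv2.inRange(hsv,(105,150,90),(125,255,255))
    n,l,st,ce=cv2.connectedComponentsWithStats(m); out=[]
    for i in range(1,n):
        if st[i,4]>=minA: out.append((ce[i],st[i,4],onplane(C,ce[i],z)[0]))
    return out
E
python3 - <<'E'
from h import *
np.set_printoptions(precision=1,suppress=True)
for n in("top","scene"):
    im=cv2.imread(f"pics/{n}0.png"); C=cam(n); print(n)
    for r in rods(im,C): 
        if r[1]<400: print(*r)
im=cv2.imread("pics/top0.png"); C=cam("top"); D=np.load("top0.npy"); P=cloud(C,D)
hsv=cv2.cvtColor(im,cv2.COLOR_BGR2HSV)
def blobs(m,tag,mn=15):
    n,l,st,ce=cv2.connectedComponentsWithStats(m)
    for i in range(1,n):
        if st[i,4]>=mn: print(tag,ce[i],st[i,4],np.median(P[l==i],0))
blobs(cv2.inRange(hsv,(0,150,120),(8,255,255))|cv2.inRange(hsv,(172,150,120),(180,255,255)),"red")
w=cv2.inRange(hsv,(0,0,200),(180,60,255)); blobs(w,"white",60)
n,l,st,ce=cv2.connectedComponentsWithStats(w)
# elevated points around hopper
roi=np.zeros(w.shape,bool); roi[120:235,105:175]=1
for lo,hi in((25,60),(100,124),(135,160),(205,225)):
    k=roi&(P[...,2]>lo)&(P[...,2]<hi); q=P[k]; 
    if len(q)>5: print(lo,hi,len(q),q.min(0),q.max(0),cv2.minAreaRect(q[:,:2].astype(np.float32)))
cv2.imwrite("pics/z1.png",cv2.resize(im[110:270,100:370],None,fx=2.9,fy=2.9,interpolation=cv2.INTER_CUBIC))
E
```

```text
top
[303.4 208.1] 27 [ 468.2 -253.9   18. ]
[204.  211.6] 23 [460.4 123.4  18. ]
[255.5 211.2] 26 [459.  -71.8  18. ]
[279.1 210.4] 21 [ 460.9 -161.3   18. ]
[225.9 215. ] 26 [446.3  40.2  18. ]
[327. 216.] 25 [ 436.8 -342.    18. ]
[ 21.  256.6] 169 [300.4 808.7  18. ]
scene
[284.3  13.4] 41 [-391.  1294.8   18. ]
[270.8  23.5] 210 [-357.8 1115.5   18. ]
[256.2  20.7] 77 [-450.  1091.7   18. ]
[343.   75.5] 95 [283.8 858.8  18. ]
[280.5 172.2] 30 [461.9 122.7  18. ]
[262.3 183.6] 35 [448.5  37.8  18. ]
[243.8 204.2] 39 [462.  -74.2  18. ]
[225.3 220.8] 45 [ 462.8 -163.3   18. ]
[206.  240.8] 51 [ 471.2 -256.3   18. ]
[176.2 254.6] 58 [ 439.8 -345.9   18. ]
red [301.8 132.5] 101 [ 769.1 -258.6   13.4]
red [ 24.9 177.4] 186 [572.1 781.4  67.2]
red [147.3 193.5] 44 [510.  303.  152.8]
red [148.2 223.7] 71 [411.  308.  110.9]
red [318.3 257.6] 117 [ 284.2 -302.3   13.2]
white [197.7 145.7] 169 [708.2 146.9  49.8]
white [126.6 166. ] 140 [641.9 432.1   5. ]
white [279.5 171.4] 689 [ 613.9 -176.8    6.6]
25 60 235 [408.3 260.4  25. ] [691.3 471.   59.9] ((550.46337890625, 368.0869140625), (209.15501403808594, 279.25921630859375), 88.59385681152344)
100 124 875 [403.7 259.9 100.1] [683.6 369.9 123.9] ((544.9122314453125, 317.9358215332031), (107.77831268310547, 280.16107177734375), 88.17477416992188)
135 160 171 [504.9 270.2 135. ] [683.5 330.7 159.7] ((594.1924438476562, 301.1453552246094), (60.21051788330078, 178.11900329589844), 86.42092895507812)
205 225 280 [599.2 241.7 205.2] [709.8 352.6 219.3] ((654.58642578125, 297.5718078613281), (109.97110748291016, 109.19593048095703), 88.912109375)
```

View pics/z1.png

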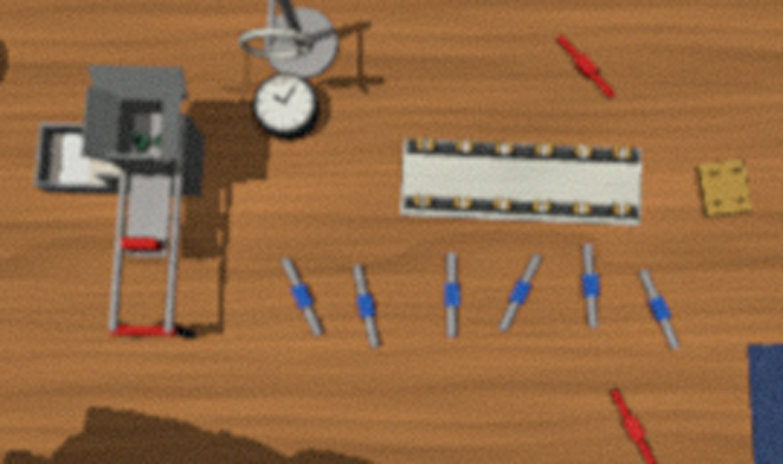

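The zoomed crop shows the green spacers in the shaft at (147,140). The handle bar is at (141,243), and all twelve clips are free. I'll go to a viewing pose above the handle first.

```bash
cat >> h.py <<'E'
def togo(x,y,z,ydeg,s=None):
    "slide (cm) and rotation vector in tool axes, to TCP x,y,z with tool y at ydeg, pointing down (mod half turn: nearest)"
    from scipy.spatial.transform import Rotation as Ro
    s=s or observe(); R=np.array(s["ee_rot"]); best=None
    for a in(ydeg,ydeg+180):
        a=np.radians(a); Y=np.array([np.cos(a),np.sin(a),0]); Z=np.array([0,0,-1.]); T=np.c_[np.cross(Y,Z),Y,Z]
        v=Ro.from_matrix(R.T@T).as_rotvec()
        if best is None or np.linalg.norm(v)<np.linalg.norm(best): best=v
    print("slide",np.round(R.T@(np.array([x,y,z])-s["tool_pos"])/10,2),"rot",np.round(best,3))
E
python3 -c "
from h import *
togo(515,303,275,-2.4)"
python3 -m inch '[{"slide":[-3.8,-1.1,-0.3],"delta_rot":[0,0,0.1],"hand":1},{"slide":[-7.6,-2.2,-0.6],"delta_rot":[0,0,0.25],"hand":1},{"slide":[-11.4,-3.4,-0.9],"delta_rot":[0,0,0.4],"hand":1},{"slide":[-15.2,-4.5,-1.2],"delta_rot":[0,0,0.55],"hand":1},{"slide":[-19,-5.7,-1.5],"delta_rot":[0,0,0.7],"hand":1},{"slide":[-23,-6.8,-1.8],"delta_rot":[0,0,0.85],"hand":1},{"slide":[-27,-8,-2.2],"delta_rot":[0,0,1],"hand":1},{"slide":[-31,-9.2,-2.6],"delta_rot":[0,0,1.12],"hand":1},{"slide":[-35,-10.4,-2.8],"delta_rot":[0,0,1.2],"hand":1},{"slide":[-37.9,-11.3,-3],"delta_rot":[0,0,1.26],"hand":1}]'
python3 - <<'E'
from h import *
np.set_printoptions(precision=1,suppress=True)
s=observe(); im,D=grab_frame("wrist"); cv2.imwrite("pics/w1.png",im); C=cam("wrist",s); P=cloud(C,D)
print(s["tool_pos"],s["joint_positions"])
hsv=cv2.cvtColor(im,cv2.COLOR_BGR2HSV)
m=cv2.inRange(hsv,(0,150,90),(8,255,255))|cv2.inRange(hsv,(172,150,90),(180,255,255))
n,l,st,ce=cv2.connectedComponentsWithStats(m)
for i in range(1,n):
    if st[i,4]>100:
        q=P[(l==i)&(P[...,2]>148)]; print(ce[i],st[i,4],np.median(P[l==i],0), cv2.minAreaRect(q[:,:2].astype(np.float32)) if len(q)>9 else "")
E
```

```text
slide [-37.95 -11.33  -3.  ] rot [-1.000e-03  1.000e-03  1.262e+00]
t: 1.35
tool_pos: [515.8, 302.2, 275.1]
ee_rot: [[0.043, 0.999, -0.0], [0.999, -0.043, -0.001], [-0.001, -0.0, -1.0]]
contact_force: [-0.1, -0.1, 0.9]
opening: 85.6
finger_force: 0.0
[515.8 302.2 275.1] [-0.7  0.7  0.3  1.4 -0.2  1.1 -0.4]
[149.2 182. ] 770 [408.6 306.7 113.3] 
[250.  188.7] 765 [510.6 305.8 154.5] ((511.34002685546875, 326.1550598144531), (87.47084045410156, 12.451092720031738), 87.56512451171875)
```

View pics/w1.png

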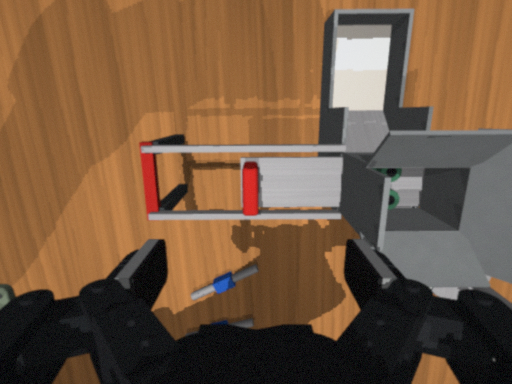

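The wrist view shows the handle at (250,189), the stop at (149,182), the shaft with green spacers at (393,185), and the tray at (362,65). The rod at (225,283) is nearby but clear. Next I'll descend, grip and pull.

```bash
python3 -m inch '[{"slide":[0.1,-0.2,3],"delta_rot":[0,0,0],"hand":1},{"slide":[0.2,-0.4,6],"delta_rot":[0,0,0],"hand":1},{"slide":[0.2,-0.4,9],"delta_rot":[0,0,0],"hand":1},{"slide":[0.2,-0.4,12],"delta_rot":[0,0,0],"hand":1},{"slide":[0.2,-0.4,13.4],"delta_rot":[0,0,0],"hand":1},{"slide":[0.2,-0.4,13.4],"delta_rot":[0,0,0],"hand":0.2},{"slide":[0.2,-0.4,13.4],"delta_rot":[0,0,0],"hand":0},{"slide":[0.2,-0.4,13.4],"delta_rot":[0,0,0],"hand":0},{"slide":[0.2,-0.4,13.4],"delta_rot":[0,0,0],"hand":0},{"slide":[0.2,-0.4,13.4],"delta_rot":[0,0,0],"hand":0}]'
```

```text
t: 2.65
tool_pos: [511.0, 305.9, 141.9]
ee_rot: [[0.04, 0.999, 0.001], [0.999, -0.04, 0.0], [0.0, 0.001, -1.0]]
contact_force: [-1.0, -0.1, 7.2]
opening: 13.0
finger_force: 58.7
```

```bash
python3 -m inch '[{"slide":[0,-1,0],"delta_rot":[0,0,0],"hand":0},{"slide":[0,-2.2,0],"delta_rot":[0,0,0],"hand":0},{"slide":[0,-3.4,0],"delta_rot":[0,0,0],"hand":0},{"slide":[0,-4.6,0],"delta_rot":[0,0,0],"hand":0},{"slide":[0,-5.8,0],"delta_rot":[0,0,0],"hand":0},{"slide":[0,-7,0],"delta_rot":[0,0,0],"hand":0},{"slide":[0,-8,0],"delta_rot":[0,0,0],"hand":0},{"slide":[0,-8.5,0],"delta_rot":[0,0,0],"hand":0},{"slide":[0,-8.6,0],"delta_rot":[0,0,0],"hand":0},{"slide":[0,-8.6,0],"delta_rot":[0,0,0],"hand":0}]'
python3 - <<'E'
from h import *
for n in("wrist","top"):
    im,D=grab_frame(n); cv2.imwrite(f"pics/{n}2.png",im)
a=cv2.imread("pics/wrist2.png"); b=cv2.imread("pics/top2.png")[110:240,95:225]
cv2.imwrite("pics/c2.png",np.hstack([cv2.resize(a,(480,360)),cv2.resize(b,(320,360),interpolation=cv2.INTER_CUBIC)]))
E
```

```text
t: 3.9
tool_pos: [427.0, 309.1, 142.0]
ee_rot: [[0.041, 0.999, 0.005], [0.999, -0.041, 0.001], [0.001, 0.005, -1.0]]
contact_force: [15.6, -1.3, -1.9]
opening: 12.7
finger_force: 60.6
```

View pics/c2.png

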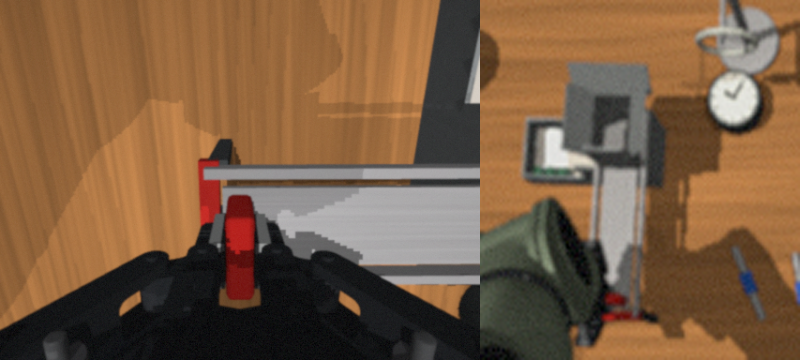

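The composite shows the handle drawn to the stop (wrist part) and green spacers in the tray at about (540,172); the shaft looks empty. I'll hold for a moment and check again.

```bash
python3 -m inch '[{"slide":[0,-0.1,0],"delta_rot":[0,0,0],"hand":0},{"slide":[0,-0.1,0],"delta_rot":[0,0,0],"hand":0},{"slide":[0,-0.1,0],"delta_rot":[0,0,0],"hand":0},{"slide":[0,-0.1,0],"delta_rot":[0,0,0],"hand":0},{"slide":[0,-0.1,0],"delta_rot":[0,0,0],"hand":0},{"slide":[0,-0.1,0],"delta_rot":[0,0,0],"hand":0},{"slide":[0,-0.1,0],"delta_rot":[0,0,0],"hand":0},{"slide":[0,-0.1,0],"delta_rot":[0,0,0],"hand":0},{"slide":[0,-0.1,0],"delta_rot":[0,0,0],"hand":0},{"slide":[0,-0.1,0],"delta_rot":[0,0,0],"hand":0}]'
python3 - <<'E'
from h import *
np.set_printoptions(precision=1,suppress=True)
for n in("top","scene"):
    im,D=grab_frame(n); cv2.imwrite(f"pics/{n}3.png",im); P=cloud(cam(n),D)
    m=cv2.inRange(cv2.cvtColor(im,cv2.COLOR_BGR2HSV),(60,80,40),(95,255,255)); k,l,st,ce=cv2.connectedComponentsWithStats(m)
    for i in range(1,k):
        q=np.median(P[l==i],0)
        if 3<=st[i,4]<400 and 500<q[0]<800 and q[1]>200: print(n,ce[i],st[i,4],q)
E
```

```text
t: 5.25
tool_pos: [426.9, 309.1, 142.0]
ee_rot: [[0.041, 0.999, 0.007], [0.999, -0.041, 0.001], [0.002, 0.007, -1.0]]
contact_force: [22.2, -1.0, -6.7]
opening: 13.0
finger_force: 59.9
top [123.  171.8] 4 [617.7 435.   24.6]
```

Run:
```python
from h import *
a=cv2.imread("pics/top3.png")[125:200,100:180]; b=cv2.imread("pics/scene3.png")[100:190,320:400]
r=lambda x:cv2.resize(x,(400,375),interpolation=cv2.INTER_CUBIC)
cv2.imwrite("pics/c3.png",np.hstack([r(a),r(b)]))
```

```text
(no output)
```

View pics/c3.png

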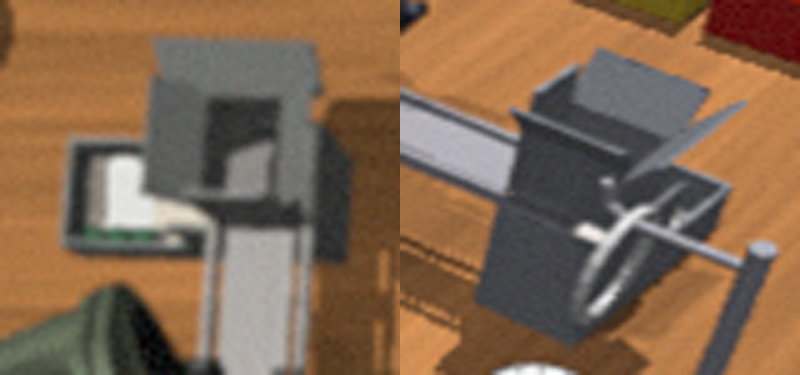

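The shaft is empty and green spacers lie along the tray's near wall at (90–150,235). I'll shut the gate and check the tray from above afterwards.

```bash
python3 -m inch '[{"slide":[0,1,0],"delta_rot":[0,0,0],"hand":0},{"slide":[0,2.2,0],"delta_rot":[0,0,0],"hand":0},{"slide":[0,3.4,0],"delta_rot":[0,0,0],"hand":0},{"slide":[0,4.6,0],"delta_rot":[0,0,0],"hand":0},{"slide":[0,5.8,0],"delta_rot":[0,0,0],"hand":0},{"slide":[0,7,0],"delta_rot":[0,0,0],"hand":0},{"slide":[0,8.1,0],"delta_rot":[0,0,0],"hand":0},{"slide":[0,8.7,0],"delta_rot":[0,0,0],"hand":0},{"slide":[0,8.8,0],"delta_rot":[0,0,0],"hand":0},{"slide":[0,8.8,0],"delta_rot":[0,0,0],"hand":0}]'
python3 -c "
from h import *
s=observe();print(s['tool_pos'],s['contact_force'])"
```

```text
t: 6.6
tool_pos: [511.9, 305.8, 141.9]
ee_rot: [[0.04, 0.999, 0.001], [0.999, -0.04, 0.0], [0.0, 0.001, -1.0]]
contact_force: [0.0, -0.3, 7.1]
opening: 13.0
finger_force: 62.3
[511.864592   305.8194372  141.94462654] [ 1.18659134e-03 -2.70110849e-01  7.06206079e+00]
```

```bash
python3 -m inch '[{"slide":[0,0.2,0],"delta_rot":[0,0,0],"hand":0},{"slide":[0,0.3,0],"delta_rot":[0,0,0],"hand":0},{"slide":[0,0.3,0],"delta_rot":[0,0,0],"hand":0},{"slide":[0,0,0],"delta_rot":[0,0,0],"hand":0.6},{"slide":[0,0,0],"delta_rot":[0,0,0],"hand":0.6},{"slide":[0,0,0],"delta_rot":[0,0,0],"hand":0.6},{"slide":[0,0,-3],"delta_rot":[0,0,0],"hand":0.6},{"slide":[0,0,-7],"delta_rot":[0,0,0],"hand":0.6},{"slide":[0,0,-12],"delta_rot":[0,0,0],"hand":0.6},{"slide":[3,0,-18],"delta_rot":[0,0,0],"hand":0.6}]'
python3 -m inch '[{"slide":[2,4,-1],"delta_rot":[0,0,0],"hand":1},{"slide":[3,7,-1],"delta_rot":[0,0,0],"hand":1},{"slide":[4,10,-1],"delta_rot":[0,0,0],"hand":1},{"slide":[4,12,-1],"delta_rot":[0,0,0],"hand":1},{"slide":[4,12,-1],"delta_rot":[0,0,0],"hand":1},{"slide":[4,12,-1],"delta_rot":[0,0,0],"hand":1},{"slide":[4,12,-1],"delta_rot":[0,0,0],"hand":1},{"slide":[4,12,-1],"delta_rot":[0,0,0],"hand":1},{"slide":[4,12,-1],"delta_rot":[0,0,0],"hand":1},{"slide":[4,12,-1],"delta_rot":[0,0,0],"hand":1}]'
python3 - <<'E'
from h import *
np.set_printoptions(precision=1,suppress=True)
s=observe(); im,D=grab_frame("wrist"); cv2.imwrite("pics/w4.png",im); C=cam("wrist",s); P=cloud(C,D)
m=cv2.inRange(cv2.cvtColor(im,cv2.COLOR_BGR2HSV),(60,80,40),(95,255,255)); k,l,st,ce=cv2.connectedComponentsWithStats(m)
for i in range(1,k):
    if st[i,4]>20: print(ce[i],st[i,4],np.median(P[l==i],0))
E
```

```text
t: 7.85
tool_pos: [513.2, 332.3, 319.1]
ee_rot: [[0.043, 0.999, 0.0], [0.999, -0.043, -0.001], [-0.001, 0.0, -1.0]]
contact_force: [0.1, 0.7, -0.5]
opening: 51.2
finger_force: 0.0
t: 9.1
tool_pos: [634.3, 368.8, 327.3]
ee_rot: [[0.04, 0.999, 0.0], [0.999, -0.04, -0.0], [-0.0, 0.0, -1.0]]
contact_force: [0.3, 0.2, -0.4]
opening: 85.2
finger_force: 0.0
[241.4 111.8] 418 [616.8 438.4  23.7]
```

View pics/w4.png

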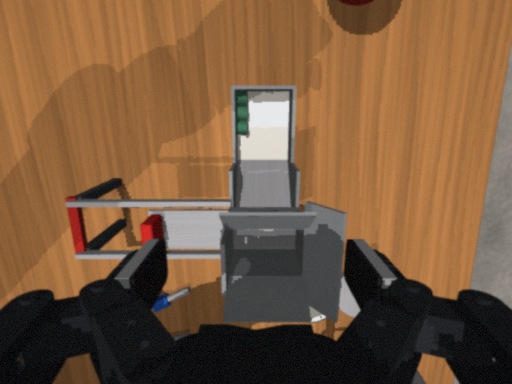

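The wrist view shows three spacers in the tray at (242,112), the shaft empty and the gate shut (handle at (151,229)). Next I'll view the rods and the rail together from above.

```bash
python3 -m inch '[{"slide":[-2,-2,0],"delta_rot":[0,0,0.15],"hand":1},{"slide":[-6,-4,0],"delta_rot":[0,0,0.3],"hand":1},{"slide":[-11,-6,0],"delta_rot":[0,0,0.45],"hand":1},{"slide":[-17,-8,0],"delta_rot":[0,0,0.6],"hand":1},{"slide":[-23,-10,0],"delta_rot":[0,0,0.75],"hand":1},{"slide":[-29,-11.2,0],"delta_rot":[0,0,0.9],"hand":1},{"slide":[-35,-11.2,0],"delta_rot":[0,0,1.05],"hand":1},{"slide":[-41,-11.2,0],"delta_rot":[0,0,1.2],"hand":1},{"slide":[-47,-11.2,0],"delta_rot":[0,0,1.35],"hand":1},{"slide":[-52,-11.2,0],"delta_rot":[0,0,1.5],"hand":1}]'
python3 -c "
from h import *
togo(500,-177,335,-90)"
```

```text
t: 10.4
tool_pos: [501.2, -148.6, 327.5]
ee_rot: [[1.0, 0.025, 0.001], [0.025, -1.0, -0.0], [0.001, 0.0, -1.0]]
contact_force: [1.1, 0.9, -0.4]
opening: 85.5
finger_force: 0.0
slide [-0.19  2.84 -0.75] rot [ 0.    -0.001  0.025]
```

```bash
python3 -m inch '[{"slide":[-0.1,1,-0.2],"delta_rot":[0,0,0.01],"hand":1},{"slide":[-0.2,2,-0.4],"delta_rot":[0,0,0.02],"hand":1},{"slide":[-0.2,2.8,-0.7],"delta_rot":[0,0,0.025],"hand":1},{"slide":[-0.2,2.8,-0.7],"delta_rot":[0,0,0.025],"hand":1},{"slide":[-0.2,2.8,-0.7],"delta_rot":[0,0,0.025],"hand":1},{"slide":[-0.2,2.8,-0.7],"delta_rot":[0,0,0.025],"hand":1},{"slide":[-0.2,2.8,-0.7],"delta_rot":[0,0,0.025],"hand":1},{"slide":[-0.2,2.8,-0.7],"delta_rot":[0,0,0.025],"hand":1},{"slide":[-0.2,2.8,-0.7],"delta_rot":[0,0,0.025],"hand":1},{"slide":[-0.2,2.8,-0.7],"delta_rot":[0,0,0.025],"hand":1}]'
cat >> h.py <<'E'
def rodlist(im,C):
    "blue grips; axis angle from greyish steel pixels near them"
    hsv=cv2.cvtColor(im,cv2.COLOR_BGR2HSV); steel=cv2.inRange(hsv,(0,0,90),(180,60,255))
    for c,A,p in rods(im,C,14,60):
        ys,xs=np.nonzero(steel); w=onplane(C,np.c_[xs,ys],10)[:,:2]; d=w-p[:2]
        k=np.hypot(*d.T)<60; q=w[k]
        if len(q)<20: print(c,A,p,"no steel"); continue
        r=cv2.fitLine(q.astype(np.float32),cv2.DIST_HUBER,0,.1,.1).ravel(); a=np.degrees(np.arctan2(r[1],r[0])); a=(a+90)%180-90
        print("px",c,"A",A,"rod",p[:2],"steelmid",q.mean(0),"axis deg %.1f"%a,len(q))
E
python3 - <<'E'
from h import *
np.set_printoptions(precision=1,suppress=True)
s=observe(); im,D=grab_frame("wrist"); cv2.imwrite("pics/w5.png",im); np.save("w5.npy",D); C=cam("wrist",s); P=cloud(C,D); np.savez("w5.npz",tp=s["tool_pos"],R=s["ee_rot"])
rodlist(im,C)
h=cv2.cvtColor(im,cv2.COLOR_BGR2HSV)
m=cv2.inRange(h,(15,90,90),(32,255,255)); k,l,st,ce=cv2.connectedComponentsWithStats(m)
for i in range(1,k):
    if st[i,4]>15: print("brass",ce[i],st[i,4],onplane(C,ce[i],40)[0][:2])
w=cv2.inRange(h,(0,0,170),(180,50,255)); k,l,st,ce=cv2.connectedComponentsWithStats(w); i=1+np.argmax(st[1:,4]); print("plate",ce[i],st[i,4])
E
```

```text
t: 11.65
tool_pos: [500.5, -174.3, 334.2]
ee_rot: [[1.0, 0.006, -0.0], [0.006, -1.0, -0.0], [-0.0, 0.0, -1.0]]
contact_force: [1.1, -0.8, -0.8]
opening: 85.3
finger_force: 0.0
px [307.5 178.5] A 179 rod [ 468.6 -254.5] steelmid [ 480.8 -254.1] axis deg 3.5 260
px [ 61.7 182.5] A 191 rod [460.2 126.2] steelmid [464.  128.8] axis deg 23.4 315
px [247.2 182.7] A 197 rod [ 461.4 -161.4] steelmid [ 463.2 -161.9] axis deg -26.7 371
px [189.6 183.4] A 210 rod [459.8 -71.8] steelmid [462.1 -71.1] axis deg -0.4 346
px [117.4 191.4] A 191 rod [446.3  41.7] steelmid [447.5  42.8] axis deg 12.9 310
px [363.6 198.7] A 175 rod [ 436.4 -344.6] steelmid [ 426.  -348.9] axis deg 19.3 231
brass [175.5   3.8] 35 [697.6 -72.4]
brass [243.1   4.5] 27 [ 697.3 -157.3]
brass [458.8   1. ] 18 [ 702.5 -427.6]
brass [474.   4.] 83 [ 699.2 -447.3]
brass [379.7   4.9] 43 [ 697.8 -329. ]
brass [404.6   7. ] 42 [ 695.6 -360.7]
brass [423.8   6.2] 17 [ 696.5 -384.7]
brass [448.8   8. ] 29 [ 694.7 -416.5]
brass [257.4   7.3] 20 [ 694.3 -175.4]
brass [353.2   8.9] 35 [ 693.2 -296.2]
brass [502.3  10. ] 21 [ 692.8 -48
[... 9709 characters left out ...]
 16 [ 287.3 -277.4]
brass [221.5 294.3] 24 [ 280.7 -119.8]
brass [277.4 297.3] 36 [ 275.5 -210.9]
brass [304.4 297.8] 23 [ 274.8 -255.1]
brass [348.1 301.4] 33 [ 268.5 -327. ]
brass [315.9 303. ] 38 [ 265.2 -274.4]
brass [157.7 304.6] 20 [260.8 -14.3]
brass [228.7 313.2] 209 [ 244.9 -130.8]
brass [261.4 311.6] 19 [ 248.3 -185.1]
brass [311.6 310.6] 19 [ 250.7 -268.2]
brass [324.  314.5] 33 [ 243.3 -289.1]
brass [290.2 313.9] 18 [ 244.1 -233. ]
brass [252.3 318.5] 23 [ 234.8 -170. ]
brass [326.3 327.3] 22 [ 218.1 -294.8]
brass [184.  333.6] 20 [204.4 -54.3]
brass [ 90.1 363.5] 17 [141.4 113.5]
brass [ 90.4 377.3] 39 [111.3 117.2]
brass [418.8 379.6] 21 [ 108.9 -466.9]
plate [247.9  78.3] 9266
```

View pics/w5.png

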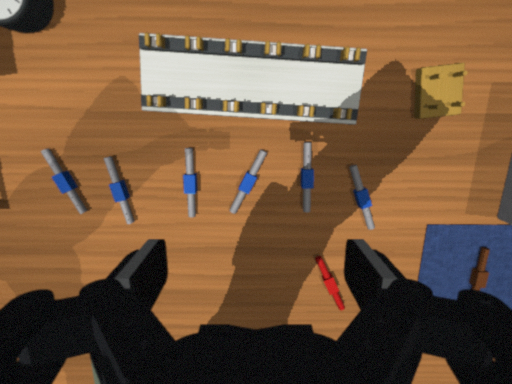

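The wrist view shows all 12 jaw pairs clearly (top row y≈38–51, bottom row y≈100–113). The six rods lie at rows 178–199. From the pairs the station centres are about (620,-38), (617,-90), (613.5,-141.5), (611,-193), (608,-245) and (605,-297), with rail yaw ≈ -3.3°. I'll start with rod D at (461.4,-161.5), axis -26.7°.

```bash
python3 -c "
from h import *
togo(461.8,-161.5,15,-116.7)"
```

```text
slide [-3.86 -1.31 31.92] rot [0.    0.    0.472]
```

```bash
python3 -m inch '[{"slide":[-1,-0.3,5],"delta_rot":[0,0,0.12],"hand":0.6},{"slide":[-2,-0.6,10],"delta_rot":[0,0,0.24],"hand":0.6},{"slide":[-3,-1,15],"delta_rot":[0,0,0.36],"hand":0.6},{"slide":[-3.8,-1.3,19],"delta_rot":[0,0,0.47],"hand":0.6},{"slide":[-3.8,-1.3,22],"delta_rot":[0,0,0.47],"hand":0.6},{"slide":[-3.8,-1.3,25],"delta_rot":[0,0,0.47],"hand":0.6},{"slide":[-3.8,-1.3,26],"delta_rot":[0,0,0.47],"hand":0.6},{"slide":[-3.8,-1.3,26],"delta_rot":[0,0,0.47],"hand":0.6},{"slide":[-3.8,-1.3,26],"delta_rot":[0,0,0.47],"hand":0.6},{"slide":[-3.8,-1.3,26],"delta_rot":[0,0,0.47],"hand":0.6}]'
python3 - <<'E'
from h import *
np.set_printoptions(precision=1,suppress=True)
togo(461.8,-161.5,15,-116.7)
s=observe(); im,D=grab_frame("wrist"); cv2.imwrite("pics/w6.png",im); rodlist(im,cam("wrist",s))
E
```

```text
t: 12.95
tool_pos: [462.8, -161.6, 74.9]
ee_rot: [[0.894, -0.448, 0.001], [-0.448, -0.894, -0.0], [0.001, -0.0, -1.0]]
contact_force: [-0.3, -0.7, 0.1]
opening: 51.3
finger_force: 0.0
slide [-0.1  0.   6. ] rot [-0. -0.  0.]
px [383.6 143.6] A 1312 rod [ 468.7 -254.8] steelmid [ 471.9 -255.2] axis deg 2.0 1761
px [506.3 125.2] A 143 rod [ 445.2 -326.7] steelmid [ 470.  -331.8] axis deg 8.1 777
px [256.4 215.9] A 1024 rod [ 461.4 -161.3] steelmid [ 464.7 -163.2] axis deg -27.2 1633
px [137.6 265.5] A 518 rod [465.9 -69.6] steelmid [493.1 -71.8] axis deg 1.0 902
```

View pics/w6.png

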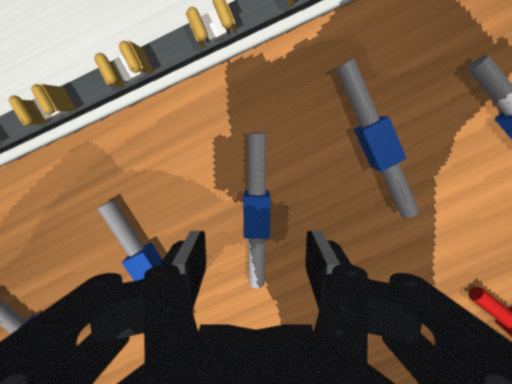

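The rod at (256,216) is aligned between the fingers, so I'll grip it and lift.

```bash
python3 -m inch '[{"slide":[-0.1,0,3],"delta_rot":[0,0,0],"hand":0.6},{"slide":[-0.1,0,5],"delta_rot":[0,0,0],"hand":0.6},{"slide":[-0.1,0,6],"delta_rot":[0,0,0],"hand":0.6},{"slide":[-0.1,0,6],"delta_rot":[0,0,0],"hand":0},{"slide":[-0.1,0,6],"delta_rot":[0,0,0],"hand":0},{"slide":[-0.1,0,6],"delta_rot":[0,0,0],"hand":0},{"slide":[-0.1,0,6],"delta_rot":[0,0,0],"hand":0},{"slide":[-0.1,0,4],"delta_rot":[0,0,0],"hand":0},{"slide":[-0.1,0,0],"delta_rot":[0,0,0],"hand":0},{"slide":[-0.1,0,-1],"delta_rot":[0,0,0],"hand":0}]'
python3 -c "
from h import *
togo(611,-193.2,80,-93.3)"
```

```text
t: 14.25
tool_pos: [462.3, -161.2, 86.5]
ee_rot: [[0.894, -0.447, 0.003], [-0.447, -0.894, -0.001], [0.003, -0.0, -1.0]]
contact_force: [-0.3, 0.1, -1.6]
opening: 17.0
finger_force: 58.7
slide [14.73 -3.79  0.69] rot [ 0.    -0.003 -0.406]
```

```bash
python3 -m inch '[{"slide":[3,-0.8,0],"delta_rot":[0,0,-0.1],"hand":0},{"slide":[6,-1.6,0],"delta_rot":[0,0,-0.2],"hand":0},{"slide":[9,-2.4,0],"delta_rot":[0,0,-0.3],"hand":0},{"slide":[12,-3.1,0],"delta_rot":[0,0,-0.4],"hand":0},{"slide":[14.7,-3.8,0.7],"delta_rot":[0,0,-0.406],"hand":0},{"slide":[14.7,-3.8,0.7],"delta_rot":[0,0,-0.406],"hand":0},{"slide":[14.7,-3.8,0.7],"delta_rot":[0,0,-0.406],"hand":0},{"slide":[14.7,-3.8,0.7],"delta_rot":[0,0,-0.406],"hand":0},{"slide":[14.7,-3.8,0.7],"delta_rot":[0,0,-0.406],"hand":0},{"slide":[14.7,-3.8,0.7],"delta_rot":[0,0,-0.406],"hand":0}]'
python3 - <<'E'
from h import *
np.set_printoptions(precision=1,suppress=True)
togo(611,-193.2,41,-93.3)
s=observe(); im,D=grab_frame("wrist"); cv2.imwrite("pics/w7.png",im)
E
```

```text
t: 15.5
tool_pos: [610.0, -192.9, 77.4]
ee_rot: [[0.998, -0.058, 0.0], [-0.058, -0.998, -0.0], [0.0, 0.0, -1.0]]
contact_force: [-0.1, 0.1, -0.7]
opening: 16.5
finger_force: 58.6
slide [0.1 0.  3.6] rot [ 0. -0. -0.]
```

View pics/w7.png

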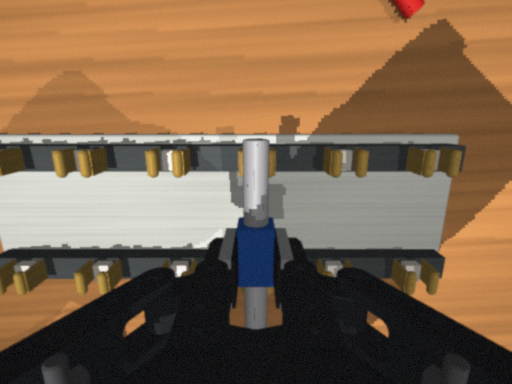

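The rod at (256,200) is centred over its upper clip (jaws ≈243 and 272). I'll press it down slowly.

```bash
python3 -m inch '[{"slide":[0.1,0,1.2],"delta_rot":[0,0,0],"hand":0},{"slide":[0.1,0,2.2],"delta_rot":[0,0,0],"hand":0},{"slide":[0.1,0,2.6],"delta_rot":[0,0,0],"hand":0},{"slide":[0.1,0,3],"delta_rot":[0,0,0],"hand":0},{"slide":[0.1,0,3.3],"delta_rot":[0,0,0],"hand":0},{"slide":[0.1,0,3.5],"delta_rot":[0,0,0],"hand":0},{"slide":[0.1,0,3.7],"delta_rot":[0,0,0],"hand":0},{"slide":[0.1,0,3.8],"delta_rot":[0,0,0],"hand":0},{"slide":[0.1,0,3.8],"delta_rot":[0,0,0],"hand":0},{"slide":[0.1,0,3.8],"delta_rot":[0,0,0],"hand":0}]'
```

```text
t: 16.8
tool_pos: [611.0, -193.1, 40.7]
ee_rot: [[0.998, -0.058, 0.0], [-0.058, -0.998, 0.0], [0.0, -0.0, -1.0]]
contact_force: [-8.9, 3.9, 27.8]
opening: 16.4
finger_force: 62.5
```

```bash
python3 -m inch '[{"slide":[0,0,-0.2],"delta_rot":[0,0,0],"hand":0.36},{"slide":[0,0,-0.2],"delta_rot":[0,0,0],"hand":0.36},{"slide":[0,0,-0.2],"delta_rot":[0,0,0],"hand":0.36},{"slide":[0,0,-2],"delta_rot":[0,0,0],"hand":0.36},{"slide":[0,0,-5],"delta_rot":[0,0,0],"hand":0.36},{"slide":[0,0,-8],"delta_rot":[0,0,0],"hand":0.6},{"slide":[0,0,-10],"delta_rot":[0,0,0],"hand":0.6},{"slide":[0,0,-10],"delta_rot":[0,0,0],"hand":0.6},{"slide":[0,0,-10],"delta_rot":[0,0,0],"hand":0.6},{"slide":[0,0,-10],"delta_rot":[0,0,0],"hand":0.6}]'
cat >> h.py <<'E'
def seated(P,st):
    "depth heights along a station's axis: grip top (44 if home, 55 if lying on jaws) and rod ends"
    a=np.radians(-3.3); u=np.array([np.cos(a),np.sin(a)]); v=np.array([-u[1],u[0]])
    d=P[...,:2]-np.array(st); x=d@u; y=d@v
    for lo,hi,n in((-13,13,"grip"),(18,28,"+rod"),(-28,-18,"-rod")):
        q=P[(x>lo)&(x<hi)&(abs(y)<8)][:,2]; print(n,len(q),np.round(np.percentile(q,[50,90]),1) if len(q) else "",end=" ")
    print()
E
python3 - <<'E'
from h import *
np.set_printoptions(precision=1,suppress=True)
s=observe(); im,D=grab_frame("wrist"); cv2.imwrite("pics/w8.png",im); C=cam("wrist",s); rodlist(im,C); seated(cloud(C,D),(611,-193.2))
b,z=rods(im,C,44,100),0
print([r[2] for r in b])
togo(468.7,-254.8,75,-88)
E
```

```text
t: 18.05
tool_pos: [610.8, -192.9, 138.7]
ee_rot: [[0.998, -0.058, -0.001], [-0.058, -0.998, 0.0], [-0.001, -0.0, -1.0]]
contact_force: [-0.6, -0.1, 0.4]
opening: 50.8
finger_force: 0.0
px [255.9 200.4] A 641 rod [ 601.3 -192.2] steelmid [ 612.3 -191.7] axis deg 84.5 8455
[140.7 342.4] 150 [456.8 -65.6  14. ] no steel
grip 4462 [207.7 214.9] +rod 276 [ 39.4 223.3] -rod 165 [39.3 40.5] 
[array([ 610.3, -192.7,   44. ]), array([482.9, -81.1,  44. ])]
slide [-13.8   7.    6.4] rot [-0.   0.  -0.1]
```

View pics/w8.png

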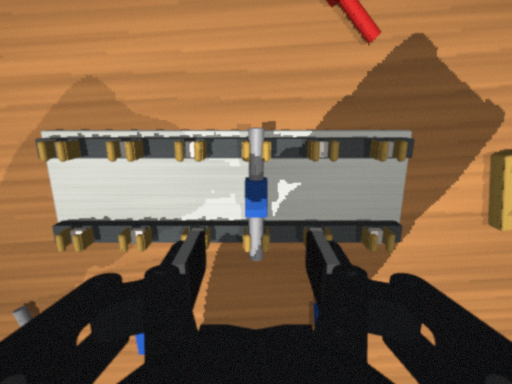

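The rod is seated in the 4th station: its steel ends read 39.4 mm on top, and the grip is centred at (256,200) between the bars. Next is rod E.

```bash
python3 -m inch '[{"slide":[-3,1.5,0],"delta_rot":[0,0,-0.05],"hand":0.6},{"slide":[-7,3.5,0],"delta_rot":[0,0,-0.1],"hand":0.6},{"slide":[-11,5.5,1],"delta_rot":[0,0,-0.1],"hand":0.6},{"slide":[-13.8,7,4],"delta_rot":[0,0,-0.1],"hand":0.6},{"slide":[-13.8,7,6.4],"delta_rot":[0,0,-0.1],"hand":0.6},{"slide":[-13.8,7,6.4],"delta_rot":[0,0,-0.1],"hand":0.6},{"slide":[-13.8,7,6.4],"delta_rot":[0,0,-0.1],"hand":0.6},{"slide":[-13.8,7,6.4],"delta_rot":[0,0,-0.1],"hand":0.6},{"slide":[-13.8,7,6.4],"delta_rot":[0,0,-0.1],"hand":0.6},{"slide":[-13.8,7,6.4],"delta_rot":[0,0,-0.1],"hand":0.6}]'
python3 - <<'E'
from h import *
np.set_printoptions(precision=1,suppress=True)
s=observe(); im,D=grab_frame("wrist"); rodlist(im,cam("wrist",s)); togo(468.7,-254.8,15,-88)
E
```

```text
t: 19.35
tool_pos: [469.3, -254.8, 75.5]
ee_rot: [[0.999, 0.042, 0.0], [0.042, -0.999, -0.0], [0.0, 0.0, -1.0]]
contact_force: [-0.1, 0.1, 1.0]
opening: 51.1
finger_force: 0.0
px [255.2 215.4] A 978 rod [ 468.3 -254.1] steelmid [ 474.5 -254.1] axis deg 2.5 1599
px [380.7 261.9] A 854 rod [ 437.2 -344.2] steelmid [ 468.2 -332.4] axis deg 19.9 710
slide [-0.1 -0.   6. ] rot [ 0. -0.  0.]
```

```bash
python3 -m inch '[{"slide":[-0.1,0,3],"delta_rot":[0,0,0],"hand":0.6},{"slide":[-0.1,0,5],"delta_rot":[0,0,0],"hand":0.6},{"slide":[-0.1,0,6],"delta_rot":[0,0,0],"hand":0.6},{"slide":[-0.1,0,6],"delta_rot":[0,0,0],"hand":0},{"slide":[-0.1,0,6],"delta_rot":[0,0,0],"hand":0},{"slide":[-0.1,0,6],"delta_rot":[0,0,0],"hand":0},{"slide":[-0.1,0,6],"delta_rot":[0,0,0],"hand":0},{"slide":[-0.1,0,3],"delta_rot":[0,0,0],"hand":0},{"slide":[-0.1,0,-0.5],"delta_rot":[0,0,0],"hand":0},{"slide":[-0.1,0,-0.5],"delta_rot":[0,0,0],"hand":0}]'
python3 -c "
from h import *
togo(608,-244.9,80,-93.3)"
```

```text
t: 20.65
tool_pos: [469.1, -255.3, 82.5]
ee_rot: [[0.999, 0.042, 0.003], [0.042, -0.999, -0.002], [0.003, 0.002, -1.0]]
contact_force: [-0.2, -0.1, -0.5]
opening: 16.5
finger_force: 58.7
slide [13.92 -0.45  0.29] rot [ 0.002 -0.003  0.1  ]
```

```bash
python3 -m inch '[{"slide":[3,-0.1,0],"delta_rot":[0,0,0.05],"hand":0},{"slide":[7,-0.2,0],"delta_rot":[0,0,0.1],"hand":0},{"slide":[11,-0.4,0],"delta_rot":[0,0,0.1],"hand":0},{"slide":[13.9,-0.5,0.3],"delta_rot":[0,0,0.1],"hand":0},{"slide":[13.9,-0.5,0.3],"delta_rot":[0,0,0.1],"hand":0},{"slide":[13.9,-0.5,0.3],"delta_rot":[0,0,0.1],"hand":0},{"slide":[13.9,-0.5,0.3],"delta_rot":[0,0,0.1],"hand":0},{"slide":[13.9,-0.5,0.3],"delta_rot":[0,0,0.1],"hand":0},{"slide":[13.9,-0.5,0.3],"delta_rot":[0,0,0.1],"hand":0},{"slide":[13.9,-0.5,0.3],"delta_rot":[0,0,0.1],"hand":0}]'
cat >> h.py <<'E'
def held():
    "wrist view: where does the held rod stick out (in tool frame, mm, axis plane 6 mm ahead of TCP)"
    s=observe(); im,D=grab_frame("wrist"); C=cam("wrist",s); R=np.array(s["ee_rot"]); Q=(cloud(C,D)-s["tool_pos"])@R
    k=(abs(Q[...,1])<12)&(Q[...,2]>-8)&(Q[...,2]<16)&(Q[...,0]>18)&(Q[...,0]<75); q=Q[k]
    b=cv2.inRange(cv2.cvtColor(im,cv2.COLOR_BGR2HSV),(105,150,60),(125,255,255))>0
    g=Q[b&(abs(Q[...,1])<14)&(abs(Q[...,0])<40)&(Q[...,2]>-12)&(Q[...,2]<20)]
    if len(q)<20: print("no rod seen",len(q)); return
    r=cv2.fitLine(q[:,:2].astype(np.float32),cv2.DIST_HUBER,0,.1,.1).ravel(); z=np.polyfit(q[:,0],q[:,2],1)
    print("tip x %.1f (55)"%np.percentile(q[:,0],98),"axis deg %.1f"%np.degrees(np.arctan(r[1]/r[0])),"pitch deg %.1f top z %.1f"%(np.degrees(np.arctan(z[0])),np.median(q[:,2])),"grip x",np.percentile(g[:,0],[2,98]).round(1) if len(g) else "")
E
python3 -c "
from h import *
togo(608,-244.9,41,-93.3);held()"
```

```text
t: 21.9
tool_pos: [606.8, -244.1, 77.3]
ee_rot: [[0.998, -0.058, 0.0], [-0.058, -0.998, -0.0], [0.0, 0.0, -1.0]]
contact_force: [-0.4, -0.6, -0.8]
opening: 16.4
finger_force: 58.8
slide [0.13 0.07 3.63] rot [ 0.    -0.    -0.001]
tip x 55.2 (55) axis deg -0.0 pitch deg 0.3 top z 2.9 grip x [-12.9  15.5]
```

```bash
python3 -m inch '[{"slide":[0.1,0.1,1.5],"delta_rot":[0,0,0],"hand":0},{"slide":[0.1,0.1,2.3],"delta_rot":[0,0,0],"hand":0},{"slide":[0.1,0.1,2.7],"delta_rot":[0,0,0],"hand":0},{"slide":[0.1,0.1,3.1],"delta_rot":[0,0,0],"hand":0},{"slide":[0.1,0.1,3.4],"delta_rot":[0,0,0],"hand":0},{"slide":[0.1,0.1,3.6],"delta_rot":[0,0,0],"hand":0},{"slide":[0.1,0.1,3.8],"delta_rot":[0,0,0],"hand":0},{"slide":[0.1,0.1,3.8],"delta_rot":[0,0,0],"hand":0.36},{"slide":[0.1,0.1,3.6],"delta_rot":[0,0,0],"hand":0.36},{"slide":[0.1,0.1,3.6],"delta_rot":[0,0,0],"hand":0.36}]'
python3 -c "
from h import *
togo(437.2,-344.4,75,-70.3)"
```

```text
t: 23.2
tool_pos: [607.8, -245.2, 41.3]
ee_rot: [[0.998, -0.058, 0.0], [-0.058, -0.998, -0.0], [0.0, 0.0, -1.0]]
contact_force: [-0.4, -0.9, 0.7]
opening: 30.7
finger_force: 0.0
slide [-16.45  10.9   -3.37] rot [ 0.     0.    -0.402]
```

```bash
python3 -m inch '[{"slide":[0,0,-3],"delta_rot":[0,0,0],"hand":0.36},{"slide":[0,0,-7],"delta_rot":[0,0,0],"hand":0.36},{"slide":[-3,2,-8],"delta_rot":[0,0,-0.1],"hand":0.6},{"slide":[-7,5,-8],"delta_rot":[0,0,-0.2],"hand":0.6},{"slide":[-11,8,-8],"delta_rot":[0,0,-0.3],"hand":0.6},{"slide":[-15,10.9,-7],"delta_rot":[0,0,-0.4],"hand":0.6},{"slide":[-16.4,10.9,-3.4],"delta_rot":[0,0,-0.4],"hand":0.6},{"slide":[-16.4,10.9,-3.4],"delta_rot":[0,0,-0.4],"hand":0.6},{"slide":[-16.4,10.9,-3.4],"delta_rot":[0,0,-0.4],"hand":0.6},{"slide":[-16.4,10.9,-3.4],"delta_rot":[0,0,-0.4],"hand":0.6}]'
python3 - <<'E'
from h import *
np.set_printoptions(precision=1,suppress=True)
s=observe(); im,D=grab_frame("wrist"); rodlist(im,cam("wrist",s)); togo(437.2,-344.4,15,-70.3)
E
```

```text
t: 24.45
tool_pos: [438.8, -344.3, 76.2]
ee_rot: [[0.942, 0.336, 0.001], [0.336, -0.942, -0.001], [0.001, 0.001, -1.0]]
contact_force: [0.4, -0.4, 0.5]
opening: 51.3
finger_force: 0.0
px [254.8 216.9] A 1014 rod [ 436.5 -343.9] steelmid [ 436.8 -344.3] axis deg 21.1 1337
slide [-0.1 -0.1  6.1] rot [ 0. -0. -0.]
```

```bash
python3 -m inch '[{"slide":[-0.2,-0.1,3],"delta_rot":[0,0,-0.01],"hand":0.6},{"slide":[-0.2,-0.1,5],"delta_rot":[0,0,-0.01],"hand":0.6},{"slide":[-0.2,-0.1,6.1],"delta_rot":[0,0,-0.01],"hand":0.6},{"slide":[-0.2,-0.1,6.1],"delta_rot":[0,0,-0.01],"hand":0},{"slide":[-0.2,-0.1,6.1],"delta_rot":[0,0,-0.01],"hand":0},{"slide":[-0.2,-0.1,6.1],"delta_rot":[0,0,-0.01],"hand":0},{"slide":[-0.2,-0.1,6.1],"delta_rot":[0,0,-0.01],"hand":0},{"slide":[-0.2,-0.1,3],"delta_rot":[0,0,-0.01],"hand":0},{"slide":[-0.2,-0.1,-0.5],"delta_rot":[0,0,-0.01],"hand":0},{"slide":[-0.2,-0.1,-0.5],"delta_rot":[0,0,-0.01],"hand":0}]'
python3 -c "
from h import *
togo(605.2,-297,78,-93.3)"
```

```text
t: 25.75
tool_pos: [436.4, -344.8, 82.7]
ee_rot: [[0.939, 0.345, 0.003], [0.345, -0.939, -0.003], [0.002, 0.003, -1.0]]
contact_force: [0.3, 0.1, -0.3]
opening: 16.7
finger_force: 58.7
slide [17.49  1.33  0.51] rot [ 0.003 -0.003  0.41 ]
```

```bash
python3 -m inch '[{"slide":[4,0.3,0],"delta_rot":[0,0,0.1],"hand":0},{"slide":[8,0.6,0],"delta_rot":[0,0,0.2],"hand":0},{"slide":[12,0.9,0],"delta_rot":[0,0,0.3],"hand":0},{"slide":[16,1.2,0],"delta_rot":[0,0,0.41],"hand":0},{"slide":[17.5,1.3,0.4],"delta_rot":[0,0,0.41],"hand":0},{"slide":[17.5,1.3,0.4],"delta_rot":[0,0,0.41],"hand":0},{"slide":[17.5,1.3,0.4],"delta_rot":[0,0,0.41],"hand":0},{"slide":[17.5,1.3,0.4],"delta_rot":[0,0,0.41],"hand":0},{"slide":[17.5,1.3,0.4],"delta_rot":[0,0,0.41],"hand":0},{"slide":[17.5,1.3,0.4],"delta_rot":[0,0,0.41],"hand":0}]'
python3 -c "
from h import *
togo(605.2,-296.8,41,-93.3);held()"
```

```text
t: 27.0
tool_pos: [604.1, -296.2, 76.4]
ee_rot: [[0.998, -0.058, 0.0], [-0.058, -0.998, -0.0], [0.0, 0.0, -1.0]]
contact_force: [-0.1, 0.1, -0.1]
opening: 16.9
finger_force: 58.7
slide [0.11 0.05 3.54] rot [ 0.    -0.    -0.001]
tip x 56.0 (55) axis deg 0.0 pitch deg 0.3 top z 2.0 grip x [-11.9  16.3]
```

```bash
python3 -m inch '[{"slide":[0.1,0.1,1.5],"delta_rot":[0,0,0],"hand":0},{"slide":[0.1,0.1,2.2],"delta_rot":[0,0,0],"hand":0},{"slide":[0.1,0.1,2.6],"delta_rot":[0,0,0],"hand":0},{"slide":[0.1,0.1,3],"delta_rot":[0,0,0],"hand":0},{"slide":[0.1,0.1,3.3],"delta_rot":[0,0,0],"hand":0},{"slide":[0.1,0.1,3.5],"delta_rot":[0,0,0],"hand":0},{"slide":[0.1,0.1,3.7],"delta_rot":[0,0,0],"hand":0},{"slide":[0.1,0.1,3.7],"delta_rot":[0,0,0],"hand":0.36},{"slide":[0.1,0.1,3.5],"delta_rot":[0,0,0],"hand":0.36},{"slide":[0.1,0.1,3.5],"delta_rot":[0,0,0],"hand":0.36}]'
python3 -c "
from h import *
togo(460.3,-71.8,75,-90.2)"
```

```text
t: 28.3
tool_pos: [605.2, -297.1, 41.3]
ee_rot: [[0.998, -0.058, 0.0], [-0.058, -0.998, -0.0], [0.0, 0.0, -1.0]]
contact_force: [0.8, -0.2, -0.5]
opening: 30.4
finger_force: 0.0
slide [-15.78 -21.65  -3.38] rot [ 0.    -0.    -0.055]
```

```bash
python3 -m inch '[{"slide":[0,0,-3],"delta_rot":[0,0,0],"hand":0.36},{"slide":[0,0,-7],"delta_rot":[0,0,0],"hand":0.36},{"slide":[-3,-4,-9],"delta_rot":[0,0,0],"hand":0.6},{"slide":[-6,-9,-9],"delta_rot":[0,0,-0.03],"hand":0.6},{"slide":[-10,-14,-9],"delta_rot":[0,0,-0.05],"hand":0.6},{"slide":[-13,-19,-8],"delta_rot":[0,0,-0.05],"hand":0.6},{"slide":[-15.8,-21.6,-5],"delta_rot":[0,0,-0.05],"hand":0.6},{"slide":[-15.8,-21.6,-3.4],"delta_rot":[0,0,-0.05],"hand":0.6},{"slide":[-15.8,-21.6,-3.4],"delta_rot":[0,0,-0.05],"hand":0.6},{"slide":[-15.8,-21.6,-3.4],"delta_rot":[0,0,-0.05],"hand":0.6}]'
python3 - <<'E'
from h import *
np.set_printoptions(precision=1,suppress=True)
s=observe(); im,D=grab_frame("wrist"); rodlist(im,cam("wrist",s)); togo(460.3,-71.8,15,-90.2)
E
```

```text
t: 29.55
tool_pos: [460.4, -72.7, 75.7]
ee_rot: [[1.0, -0.009, 0.001], [-0.009, -1.0, -0.0], [0.001, 0.0, -1.0]]
contact_force: [-0.7, -0.3, -0.5]
opening: 51.3
finger_force: 0.0
px [253.9 216.1] A 1013 rod [458.9 -71.1] steelmid [463.6 -71. ] axis deg -0.6 1717
px [ 88.9 235.3] A 1031 rod [445.9  42.8] steelmid [467.6  47.2] axis deg 12.3 1243
slide [-0.  -0.1  6.1] rot [ 0. -0. -0.]
```

```bash
python3 -m inch '[{"slide":[-0.1,-0.1,3],"delta_rot":[0,0,0],"hand":0.6},{"slide":[-0.1,-0.1,5],"delta_rot":[0,0,0],"hand":0.6},{"slide":[-0.1,-0.1,6.1],"delta_rot":[0,0,0],"hand":0.6},{"slide":[-0.1,-0.1,6.1],"delta_rot":[0,0,0],"hand":0},{"slide":[-0.1,-0.1,6.1],"delta_rot":[0,0,0],"hand":0},{"slide":[-0.1,-0.1,6.1],"delta_rot":[0,0,0],"hand":0},{"slide":[-0.1,-0.1,6.1],"delta_rot":[0,0,0],"hand":0},{"slide":[-0.1,-0.1,3],"delta_rot":[0,0,0],"hand":0},{"slide":[-0.1,-0.1,-0.5],"delta_rot":[0,0,0],"hand":0},{"slide":[-0.1,-0.1,-0.5],"delta_rot":[0,0,0],"hand":0}]'
python3 -c "
from h import *
togo(613.6,-141.6,78,-93.3)"
```

```text
t: 30.85
tool_pos: [459.9, -71.0, 82.4]
ee_rot: [[1.0, -0.007, 0.003], [-0.007, -1.0, -0.001], [0.003, 0.001, -1.0]]
contact_force: [-0.5, 0.1, -0.4]
opening: 16.7
finger_force: 58.9
slide [15.42  6.95  0.5 ] rot [ 0.001 -0.003  0.05 ]
```

```bash
python3 -m inch '[{"slide":[3,1.4,0],"delta_rot":[0,0,0.02],"hand":0},{"slide":[7,3.2,0],"delta_rot":[0,0,0.05],"hand":0},{"slide":[11,5,0],"delta_rot":[0,0,0.05],"hand":0},{"slide":[14,6.4,0],"delta_rot":[0,0,0.05],"hand":0},{"slide":[15.4,7,0.4],"delta_rot":[0,0,0.05],"hand":0},{"slide":[15.4,7,0.4],"delta_rot":[0,0,0.05],"hand":0},{"slide":[15.4,7,0.4],"delta_rot":[0,0,0.05],"hand":0},{"slide":[15.4,7,0.4],"delta_rot":[0,0,0.05],"hand":0},{"slide":[15.4,7,0.4],"delta_rot":[0,0,0.05],"hand":0},{"slide":[15.4,7,0.4],"delta_rot":[0,0,0.05],"hand":0}]'
python3 -c "
from h import *
togo(613.6,-141.5,41,-93.3);held()"
```

```text
t: 32.1
tool_pos: [612.4, -142.4, 76.3]
ee_rot: [[0.998, -0.058, 0.0], [-0.058, -0.998, 0.0], [0.0, -0.0, -1.0]]
contact_force: [-0.9, -0.3, -0.3]
opening: 16.7
finger_force: 58.9
slide [ 0.11 -0.1   3.53] rot [-0.    -0.    -0.001]
tip x 54.9 (55) axis deg 0.1 pitch deg 0.3 top z 1.9 grip x [-13.4  15.2]
```

```bash
python3 -m inch '[{"slide":[0.1,-0.1,1.5],"delta_rot":[0,0,0],"hand":0},{"slide":[0.1,-0.1,2.2],"delta_rot":[0,0,0],"hand":0},{"slide":[0.1,-0.1,2.6],"delta_rot":[0,0,0],"hand":0},{"slide":[0.1,-0.1,3],"delta_rot":[0,0,0],"hand":0},{"slide":[0.1,-0.1,3.3],"delta_rot":[0,0,0],"hand":0},{"slide":[0.1,-0.1,3.5],"delta_rot":[0,0,0],"hand":0},{"slide":[0.1,-0.1,3.7],"delta_rot":[0,0,0],"hand":0},{"slide":[0.1,-0.1,3.7],"delta_rot":[0,0,0],"hand":0.36},{"slide":[0.1,-0.1,3.5],"delta_rot":[0,0,0],"hand":0.36},{"slide":[0.1,-0.1,3.5],"delta_rot":[0,0,0],"hand":0.36}]'
python3 -c "
from h import *
togo(446.2,42.3,75,-77.4)"
```

```text
t: 33.4
tool_pos: [613.6, -141.7, 41.3]
ee_rot: [[0.998, -0.058, 0.0], [-0.058, -0.998, -0.0], [0.0, 0.0, -1.0]]
contact_force: [-0.1, -0.6, 0.4]
opening: 30.7
finger_force: 0.0
slide [-17.78 -17.39  -3.37] rot [ 0.    -0.    -0.278]
```

```bash
python3 -m inch '[{"slide":[0,0,-3],"delta_rot":[0,0,0],"hand":0.36},{"slide":[0,0,-7],"delta_rot":[0,0,0],"hand":0.36},{"slide":[-4,-4,-9],"delta_rot":[0,0,-0.07],"hand":0.6},{"slide":[-8,-8,-9],"delta_rot":[0,0,-0.15],"hand":0.6},{"slide":[-12,-12,-9],"delta_rot":[0,0,-0.22],"hand":0.6},{"slide":[-16,-16,-8],"delta_rot":[0,0,-0.28],"hand":0.6},{"slide":[-17.8,-17.4,-5],"delta_rot":[0,0,-0.28],"hand":0.6},{"slide":[-17.8,-17.4,-3.4],"delta_rot":[0,0,-0.28],"hand":0.6},{"slide":[-17.8,-17.4,-3.4],"delta_rot":[0,0,-0.28],"hand":0.6},{"slide":[-17.8,-17.4,-3.4],"delta_rot":[0,0,-0.28],"hand":0.6}]'
python3 - <<'E'
from h import *
np.set_printoptions(precision=1,suppress=True)
s=observe(); im,D=grab_frame("wrist"); rodlist(im,cam("wrist",s)); togo(446.2,42.4,15,-77.4)
E
```

```text
t: 34.65
tool_pos: [446.3, 42.2, 75.7]
ee_rot: [[0.976, 0.22, 0.001], [0.22, -0.976, -0.0], [0.001, 0.0, -1.0]]
contact_force: [-0.0, -0.1, -0.1]
opening: 51.0
finger_force: 0.0
px [134.5 167.5] A 1224 rod [460.1 126.3] steelmid [465.7 128.7] axis deg 24.0 1903
px [257.3 218.1] A 747 rod [443.6  41. ] steelmid [451.5  42.8] axis deg 12.6 1857
slide [-0.  -0.   6.1] rot [ 0. -0.  0.]
```

```bash
python3 -m inch '[{"slide":[-0.1,0,3],"delta_rot":[0,0,0],"hand":0.6},{"slide":[-0.1,0,5],"delta_rot":[0,0,0],"hand":0.6},{"slide":[-0.1,0,6.1],"delta_rot":[0,0,0],"hand":0.6},{"slide":[-0.1,0,6.1],"delta_rot":[0,0,0],"hand":0},{"slide":[-0.1,0,6.1],"delta_rot":[0,0,0],"hand":0},{"slide":[-0.1,0,6.1],"delta_rot":[0,0,0],"hand":0},{"slide":[-0.1,0,6.1],"delta_rot":[0,0,0],"hand":0},{"slide":[-0.1,0,3],"delta_rot":[0,0,0],"hand":0},{"slide":[-0.1,0,-0.5],"delta_rot":[0,0,0],"hand":0},{"slide":[-0.1,0,-0.5],"delta_rot":[0,0,0],"hand":0}]'
python3 -c "
from h import *
togo(617.2,-89.8,78,-93.3)"
```

```text
t: 35.95
tool_pos: [445.8, 42.8, 82.4]
ee_rot: [[0.975, 0.221, 0.003], [0.221, -0.975, -0.0], [0.003, 0.001, -1.0]]
contact_force: [0.6, -0.1, -1.6]
opening: 16.6
finger_force: 58.9
slide [13.79 16.72  0.5 ] rot [ 0.    -0.003  0.281]
```

```bash
python3 -m inch '[{"slide":[2,2.5,0],"delta_rot":[0,0,0.07],"hand":0},{"slide":[5,6,0],"delta_rot":[0,0,0.14],"hand":0},{"slide":[8,10,0],"delta_rot":[0,0,0.21],"hand":0},{"slide":[11,13.5,0],"delta_rot":[0,0,0.28],"hand":0},{"slide":[13.8,16.7,0.4],"delta_rot":[0,0,0.28],"hand":0},{"slide":[13.8,16.7,0.4],"delta_rot":[0,0,0.28],"hand":0},{"slide":[13.8,16.7,0.4],"delta_rot":[0,0,0.28],"hand":0},{"slide":[13.8,16.7,0.4],"delta_rot":[0,0,0.28],"hand":0},{"slide":[13.8,16.7,0.4],"delta_rot":[0,0,0.28],"hand":0},{"slide":[13.8,16.7,0.4],"delta_rot":[0,0,0.28],"hand":0}]'
python3 -c "
from h import *
togo(617,-89.6,41,-93.3);held()"
```

```text
t: 37.2
tool_pos: [616.3, -90.0, 76.3]
ee_rot: [[0.998, -0.058, 0.0], [-0.058, -0.998, 0.0], [0.0, -0.0, -1.0]]
contact_force: [0.4, -0.9, -0.4]
opening: 16.5
finger_force: 58.9
slide [ 0.07 -0.05  3.53] rot [-0. -0. -0.]
tip x 55.3 (55) axis deg 0.2 pitch deg 0.4 top z 1.9 grip x [-12.9  15.7]
```

```bash
python3 -m inch '[{"slide":[0.1,0,1.5],"delta_rot":[0,0,0],"hand":0},{"slide":[0.1,0,2.2],"delta_rot":[0,0,0],"hand":0},{"slide":[0.1,0,2.6],"delta_rot":[0,0,0],"hand":0},{"slide":[0.1,0,3],"delta_rot":[0,0,0],"hand":0},{"slide":[0.1,0,3.3],"delta_rot":[0,0,0],"hand":0},{"slide":[0.1,0,3.5],"delta_rot":[0,0,0],"hand":0},{"slide":[0.1,0,3.7],"delta_rot":[0,0,0],"hand":0},{"slide":[0.1,0,3.7],"delta_rot":[0,0,0],"hand":0.36},{"slide":[0.1,0,3.5],"delta_rot":[0,0,0],"hand":0.36},{"slide":[0.1,0,3.5],"delta_rot":[0,0,0],"hand":0.36}]'
python3 -c "
from h import *
togo(460.2,126,75,-66.3)"
```

```text
t: 38.5
tool_pos: [617.3, -90.5, 41.3]
ee_rot: [[0.998, -0.058, 0.0], [-0.058, -0.998, -0.0], [0.0, 0.0, -1.0]]
contact_force: [0.0, 0.3, 1.1]
opening: 30.8
finger_force: 0.0
slide [-16.95 -20.7   -3.38] rot [ 0.    -0.    -0.472]
```

```bash
python3 -m inch '[{"slide":[0,0,-3],"delta_rot":[0,0,0],"hand":0.36},{"slide":[0,0,-7],"delta_rot":[0,0,0],"hand":0.36},{"slide":[-3.5,-4.5,-9],"delta_rot":[0,0,-0.12],"hand":0.6},{"slide":[-7.5,-9,-9],"delta_rot":[0,0,-0.24],"hand":0.6},{"slide":[-11.5,-14,-9],"delta_rot":[0,0,-0.36],"hand":0.6},{"slide":[-15,-18.5,-8],"delta_rot":[0,0,-0.47],"hand":0.6},{"slide":[-16.9,-20.7,-5],"delta_rot":[0,0,-0.47],"hand":0.6},{"slide":[-16.9,-20.7,-3.4],"delta_rot":[0,0,-0.47],"hand":0.6},{"slide":[-16.9,-20.7,-3.4],"delta_rot":[0,0,-0.47],"hand":0.6},{"slide":[-16.9,-20.7,-3.4],"delta_rot":[0,0,-0.47],"hand":0.6}]'
python3 - <<'E'
from h import *
np.set_printoptions(precision=1,suppress=True)
s=observe(); im,D=grab_frame("wrist"); rodlist(im,cam("wrist",s)); togo(460.2,126.2,15,-66.3)
E
```

```text
t: 39.75
tool_pos: [461.1, 125.7, 75.8]
ee_rot: [[0.917, 0.4, 0.001], [0.4, -0.917, -0.0], [0.001, 0.0, -1.0]]
contact_force: [-0.4, -0.3, 0.1]
opening: 51.5
finger_force: 0.0
px [255.1 199.7] A 248 rod [470.1 130.7] steelmid [468.9 129.6] axis deg 24.0 1678
px [256.1 223.5] A 636 rod [454.8 123.4] steelmid [464.3 127.6] axis deg 24.0 1794
slide [-0.1 -0.1  6.1] rot [ 0. -0. -0.]
```

```bash
python3 -m inch '[{"slide":[-0.1,0,3],"delta_rot":[0,0,0],"hand":0.6},{"slide":[-0.1,0,5],"delta_rot":[0,0,0],"hand":0.6},{"slide":[-0.1,0,6.1],"delta_rot":[0,0,0],"hand":0.6},{"slide":[-0.1,0,6.1],"delta_rot":[0,0,0],"hand":0},{"slide":[-0.1,0,6.1],"delta_rot":[0,0,0],"hand":0},{"slide":[-0.1,0,6.1],"delta_rot":[0,0,0],"hand":0},{"slide":[-0.1,0,6.1],"delta_rot":[0,0,0],"hand":0},{"slide":[-0.1,0,3],"delta_rot":[0,0,0],"hand":0},{"slide":[-0.1,0,-0.5],"delta_rot":[0,0,0],"hand":0},{"slide":[-0.1,0,-0.5],"delta_rot":[0,0,0],"hand":0}]'
python3 -c "
from h import *
togo(619.9,-37.8,78,-93.3)"
```

```text
t: 41.05
tool_pos: [460.5, 126.2, 82.5]
ee_rot: [[0.916, 0.401, 0.003], [0.401, -0.916, 0.001], [0.003, 0.001, -1.0]]
contact_force: [-0.7, -0.3, -0.8]
opening: 16.7
finger_force: 58.7
slide [ 8.03 21.42  0.49] rot [-0.    -0.003  0.47 ]
```

```bash
python3 -m inch '[{"slide":[1,3,0],"delta_rot":[0,0,0.1],"hand":0},{"slide":[2.8,7.5,0],"delta_rot":[0,0,0.22],"hand":0},{"slide":[4.5,12,0],"delta_rot":[0,0,0.34],"hand":0},{"slide":[6.4,17,0],"delta_rot":[0,0,0.47],"hand":0},{"slide":[8,21.4,0.4],"delta_rot":[0,0,0.47],"hand":0},{"slide":[8,21.4,0.4],"delta_rot":[0,0,0.47],"hand":0},{"slide":[8,21.4,0.4],"delta_rot":[0,0,0.47],"hand":0},{"slide":[8,21.4,0.4],"delta_rot":[0,0,0.47],"hand":0},{"slide":[8,21.4,0.4],"delta_rot":[0,0,0.47],"hand":0},{"slide":[8,21.4,0.4],"delta_rot":[0,0,0.47],"hand":0}]'
python3 -c "
from h import *
togo(619.9,-37.8,41,-93.3);held()"
```

```text
t: 42.3
tool_pos: [618.6, -38.0, 76.3]
ee_rot: [[0.998, -0.058, 0.0], [-0.058, -0.998, 0.0], [0.0, -0.0, -1.0]]
contact_force: [-0.1, 0.0, -0.7]
opening: 16.6
finger_force: 58.7
slide [ 0.12 -0.03  3.53] rot [-0. -0. -0.]
tip x 54.7 (55) axis deg -0.1 pitch deg 0.9 top z 2.0 grip x [-13.6  14.9]
```

```bash
python3 -m inch '[{"slide":[0.1,0,1.5],"delta_rot":[0,0,0],"hand":0},{"slide":[0.1,0,2.2],"delta_rot":[0,0,0],"hand":0},{"slide":[0.1,0,2.6],"delta_rot":[0,0,0],"hand":0},{"slide":[0.1,0,3],"delta_rot":[0,0,0],"hand":0},{"slide":[0.1,0,3.3],"delta_rot":[0,0,0],"hand":0},{"slide":[0.1,0,3.5],"delta_rot":[0,0,0],"hand":0},{"slide":[0.1,0,3.7],"delta_rot":[0,0,0],"hand":0},{"slide":[0.1,0,3.7],"delta_rot":[0,0,0],"hand":0.36},{"slide":[0.1,0,3.5],"delta_rot":[0,0,0],"hand":0.36},{"slide":[0.1,0,3.5],"delta_rot":[0,0,0],"hand":0.36}]'
python3 -m inch '[{"slide":[0,0,-3],"delta_rot":[0,0,0],"hand":0.36},{"slide":[0,0,-7],"delta_rot":[0,0,0],"hand":0.36},{"slide":[0,0,-11],"delta_rot":[0,0,0],"hand":0.6},{"slide":[0,4,-15],"delta_rot":[0,0,0],"hand":0.6},{"slide":[0,8,-18],"delta_rot":[0,0,0],"hand":0.6},{"slide":[0,13,-18],"delta_rot":[0,0,0],"hand":0.6},{"slide":[0,13,-18],"delta_rot":[0,0,0],"hand":0.6},{"slide":[0,13,-18],"delta_rot":[0,0,0],"hand":0.6},{"slide":[0,13,-18],"delta_rot":[0,0,0],"hand":0.6},{"slide":[0,13,-18],"delta_rot":[0,0,0],"hand":0.6}]'
python3 - <<'E'
from h import *
np.set_printoptions(precision=1,suppress=True)
s=observe(); im,D=grab_frame("wrist"); cv2.imwrite("pics/w9.png",im); C=cam("wrist",s); P=cloud(C,D)
for st in((619.9,-37.8),(617.2,-89.8),(613.6,-141.6),(611,-193.2),(608,-244.8),(605.2,-297)): seated(P,st)
print([(r[0],r[1],r[2][:2]) for r in rods(im,C,44,60)])
E
```

```text
t: 43.6
tool_pos: [619.7, -38.6, 41.3]
ee_rot: [[0.998, -0.058, 0.0], [-0.058, -0.998, -0.0], [0.0, 0.0, -1.0]]
contact_force: [0.2, 0.7, 0.8]
opening: 30.5
finger_force: 0.0
t: 44.85
tool_pos: [612.3, -167.5, 221.1]
ee_rot: [[0.998, -0.057, -0.0], [-0.057, -0.998, -0.0], [-0.0, 0.0, -1.0]]
contact_force: [-0.5, 0.3, -0.4]
opening: 51.3
finger_force: 0.0
grip 480 [42.9 43.9] +rod 197 [35.8 40. ] -rod 172 [37.2 40.1] 
grip 421 [43.1 44. ] +rod 162 [37.8 40.1] -rod 141 [38.3 40.1] 
grip 2781 [241.6 293.8] +rod 652 [302.8 305.5] -rod 103 [39.  40.5] 
grip 2924 [243. 269.] +rod 426 [302.6 305.5] -rod 107 [38.9 40.4] 
grip 445 [43. 44.] +rod 161 [37.5 40.4] -rod 143 [38.3 40. ] 
grip 489 [43. 44.] +rod 196 [36.  40.2] -rod 178 [36.8 40.2] 
[(array([134. , 176.9]), np.int32(442), array([620.4, -39.6])), (array([183. , 175.7]), np.int32(445), array([618.7, -91.1])), (array([231.5, 176.9]), np.int32(432), array([ 614.6, -141.9])), (array([329. , 176.2]), np.int32(421), array([ 609.3, -244.2])), (array([378.4, 175.2]), np.int32(420), array([ 607.5, -295.9])), (array([279.5, 176.8]), np.int32(428), array([ 611.7, -192.2]))]
```

View pics/w9.png

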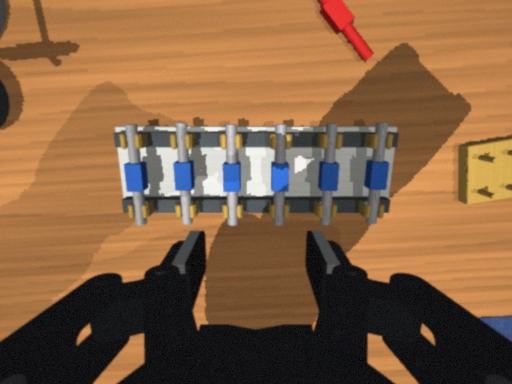

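All six rods (row y≈176) sit home in their stations, with grip tops at 43–44 mm. One last numeric check of the gate before handing in.

Run:
```python
from h import *
im,D=grab_frame("top"); 
for a in(cv2.imread("pics/top0.png"),im):
    h=cv2.cvtColor(a,cv2.COLOR_BGR2HSV); m=cv2.inRange(h,(0,150,120),(8,255,255))|cv2.inRange(h,(172,150,120),(180,255,255))
    m[:,:135]=0;m[:,165:]=0;m[:180]=0;m[205:]=0; ys,xs=np.nonzero(m); print(xs.mean(),ys.mean(),len(xs))
```

```text
147.27272727272728 193.5 44
147.45454545454547 193.4318181818182 44
```

```bash
python3 -c "
from bench import job_done
print(job_done())"
```

```text
the job is handed in; nothing more can be done
None
```

I've handed the job in: the three spacers I could see are in the catch tray, the gate is shut again, and all six blue rods are snapped home in the rail; the hand-in returned no verdict.

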